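Wedge the rocking paint drawer unit

ROBOT

A 7-joint arm with a two-finger parallel gripper is mounted at the origin on the work surface. World frame = base frame: x ahead of the robot, y to its left, z up, the work surface at z = 0. Lengths are in m, angles in rad, forces in N, time in s.
With the tool pointing down it reaches from about 0.4 to 0.85 m from the base axis. Payload 10.4 kg.
Tool frame: the origin (TCP) lies at the very end of the fingers, on their centre line; the grasp point (between the pads) lies 19 mm behind it; z points along the fingers, y is the line along which they close (so a half turn about z gives the same grasp; the last joint's range is limited). The gripper opens to 85 mm and grips with 20 to 120 N. Pads are 22 mm wide; open, the fingers measure 114 mm over their backs; the gripper's body (76 mm by 85 mm) begins 54 mm behind the grasp point. The pads swing forward as they close: fully open they stand 13 mm farther back than shut.
Start: joints at [-1.183, 0.332, -0.065, 1.46, 0.022, 1.35, -0.088], TCP at [0.25, 0.573, 0.231] pointing down, gripper open.
Joint ranges: [-2.6, 2.6], [-0.5, 2.12], [-1.47, 1.34], [0.16, 2.42], [-1.27, 4.41], [0.06, 2.06], [-2.6, 2.6]. Speed limits (rad/s): [2.22, 2.22, 2.79, 2.79, 3.14, 3.14, 3.14].

INTERFACE

Orientations are given as a unit quaternion [x, y, z, w].
In Python, from workcell import * gives the robot as it stands.
- The arm moves only by the tool step_arm, never from a script. Its argument "commands" is one flat list of numbers, 7 for each row, row after row: the finger opening in mm, from 0 to 85.4, then the shift along the world's x, y, z as a fraction of full scale, then the turn, a rotation vector about the world's x, y, z as a fraction of full scale. A call has exactly 10 rows; each row is the pose to reach, as a shift and turn from the pose commanded when the call began, turning the shorter way round; what a row does not reach only later rows make up. Full scale, the value 1, is 0.6 m for a shift and pi rad for a turn. A row lasts 1/8 s, in which the tool goes at most 62.5 mm and 10.7 degrees, less where a joint would pass 70% of its speed; a pose out of reach is approached as far as the arm can. A call with a number of a shift or a turn outside -1 to 1 is refused whole. A call with a gripper value outside its range is refused whole. The fingers move at their own pace and stop on an object; "squeeze" is the grip in N (left out, the last holds). Time passes only in rows, so rows that repeat a pose let the fingers close, or fill a call up. It gives the time, the measured TCP pose, the force, the opening and the grip force at its end, in the units of the state.
- get_obs(): the state, without advancing time (a new reading comes with each control period).
- camera(name): name is "scene" or "top" or "wrist"; returns the picture (384x512x3 uint8, red, green, blue); there is no depth.
- camera_params(name): a dict with "mtx" (3x3 intrinsics, pixels), "extrinsics" (4x4, takes a point from world to camera coordinates); the wrist camera has in their place "tool_from_camera" (4x4, takes a point from camera to tool coordinates, whose origin is the TCP and whose axes are the flange's). Camera axes: x right, y down, z forward; pixel columns grow to the right and rows downward; lengths in m; the calibration is good to about 2 mm. The wrist camera is an equidistant fisheye: a pixel r from the principal point sees the ray r / f radians off the axis. A picture is of the moment at which its call begins: read the wrist's pose just before it. camera_params takes no time and is no camera call.
- hand_in(): hands the job in; it is judged then, once.
The state is a dict: "clock": time; "joint_pos": joint angles; "joint_velocities": joint speeds; "tau": joint torques, N m; "position": TCP position; "ee_rot": TCP orientation; "ft_force": force on the tool from outside, world axes, zero at the start; "torque": the same for the moment, N m; "grip_width": opening from 0.0 (shut) to 1.0 (fully open); "grasp_force": force on a finger pad.
Only numpy, scipy, OpenCV 4.12 (cv2) and the standard library are available. Lean on these libraries where they do the work, as an engineer would, in place of code of your own. Each camera call takes 0.05 s, during which the arm holds its last target. There are 200 camera calls.

TASK

The little white drawer unit on the model bench rocks, because the foot at its far left corner (away from the robot, on the robot's left) does not reach the bench. With the fingertips push the wooden wedge along the bench, thin end first, under that foot until it sits snug and carries the foot, with the unit still level; then press down firmly on top of the unit over that corner to make sure that it no longer rocks (if it does, correct the wedge and press again), and come clear. Nothing is to be lifted, the unit must stay where it stands, and the jar, the bottle and the airbrush stand are to be left alone.

Things in the scene. Friction and masses are not known exactly. Their poses are not given: they have to be found in the camera images.
- unit: White two-drawer unit, 200 mm deep (x) by 280 mm wide (y), 1.2 to 1.9 kg, loose on four feet; underside 22 mm, flat top 80 mm above the bench. Origin: on the bench under its centre; x away from the robot, to the drawer fronts; y to the robot's left; z up. A rack with eight bottles is fixed on top (x -95 to -25, y -136 to +4 mm, up to 73 mm above the top); the rest of the top is bare.
- short_foot (a point): Point of the unit on the axis of its short foot (round, 22 mm diameter, at unit x = +82, y = +122 mm; the other feet mirror it), level with the undersides of the other feet: at bench height while the unit stands level, as it does at rest. The short foot hangs 4 to 8 mm above the bench, different each time and not measured: find it by touch. Axes as the unit's.
- press_spot (a point): Point on the unit's flat top straight above the short foot, 18 mm in from both edges: the place to press. Unsupported, the corner rocks down by the foot's whole gap under 2 to 5 N; well wedged, it gives less than 1 mm. About 8 N is a good test.
- wedge: Loose plain wooden wedge, 110 long (x), 36 wide (y), 30 g; 2 mm thick at the thin end (x = +55 mm), rising evenly to 18 mm at the blunt back (x = -55 mm). Origin: middle of its flat underside, on the bench; x to the thin end, z up. It starts flat on the bench left of the unit, thin end towards the short foot, about 10 to 60 mm short of the unit's side, up to 10 mm sideways and 0.15 rad askew.
- wedge_back (a point): Middle of the lower edge of the wedge's blunt back face, the face to push on (36 mm wide, 18 mm high). The wedge slides with about 0.2 N until its slope meets the foot; then the push rises over a few mm: about 4 N is snug; beyond some 8 N the whole unit is shoved along.
- wedge_tip (a point): Middle of the wedge's thin edge, at bench height.
- jar: Bystander: paint jar, 44 mm diameter, 45 mm tall, standing loose; origin at the centre of its base.
- dropper_bottle: Bystander: dropper bottle, 34 mm diameter, 98 mm tall, standing loose; origin at the centre of its base.
- airbrush_stand: Bystander, fixed to the bench: black stand with two airbrushes, base 70 by 120 mm, 180 mm tall, airbrushes reach 100 mm to either side in x; origin at the centre of its base.
Things that resemble listed ones, but are neither listed nor needed, are in the scene too. Of the things like the wedge, leave any that is blue, green or purple; of the rest the smaller one is meant.

How it is judged:
By the outcome, as a careful person would: the job done as asked, in the order asked, and still so for the second after the job is handed in, with the robot touching nothing.
It also fails if it takes over 56 s, if anything falls off the work surface, if the arm or the gripper's body presses on something with over 40 N, if the wrist force passes 120 N, or if a joint passes its speed limit or range.

## Working session

There is one attempt and no reset: what is moved stays moved. The work goes in short steps, Python scripts to look and compute and a tool call to move; the robot and the scene stay as the last step left them, time stands still between calls to the robot, and variables do not carry over. Pictures are saved under pics/ and viewed, at most 10 in all, crops included, and the job is handed in when it is done.

Besides the shell and the picture viewer there is one more tool, called after ">>>" as name(argument=value, ...) on one line, values as JSON. step_arm: Moves the arm, as the interface text tells. Its arguments: {"type":"object","properties":{"commands":{"type":"array","items":{"type":"number"}},"squeeze":{"type":"number"}},"required":["commands"]}

```bash
mkdir -p pics; ls
python3 - <<'E'
from workcell import *
import cv2,numpy as np
for n in ["scene","top"]:
    cv2.imwrite(f"pics/{n}0.png",camera(n)[:,:,::-1])
    p=camera_params(n);print(n,np.round(p["mtx"],2).tolist(),np.round(p["extrinsics"],4).tolist())
print(camera_params("wrist"))
o=get_obs();print(o)
E
```

```text
pics
scene [[445.42, 0.0, 258.53], [0.0, 445.42, 191.38], [0.0, 0.0, 1.0]] [[-0.5331, 0.846, -0.0083, 0.3388], [0.5915, 0.3657, -0.7186, -0.2329], [-0.6049, -0.388, -0.6954, 1.5229], [0.0, 0.0, 0.0, 1.0]]
top [[452.2, 0.0, 250.97], [0.0, 452.2, 200.52], [0.0, 0.0, 1.0]] [[-0.0088, -1.0, 0.0023, -0.034], [-0.994, 0.0085, -0.1089, 0.546], [0.1089, -0.0032, -0.994, 1.2223], [0.0, 0.0, 0.0, 1.0]]
{'mtx': array([[297.31863964,   0.        , 255.51322272],
       [  0.        , 297.31863964, 191.23117659],
       [  0.        ,   0.        ,   1.        ]]), 'tool_from_camera': array([[ 8.16090738e-05, -9.44412687e-01, -3.28762332e-01,
         8.39541424e-02],
       [ 9.99999994e-01,  5.09986671e-05,  1.01730891e-04,
        -1.40598709e-03],
       [-7.93095037e-05, -3.28762338e-01,  9.44412685e-01,
        -1.43243419e-01],
       [ 0.00000000e+00,  0.00000000e+00,  0.00000000e+00,
         1.00000000e+00]])}
{'clock': 0.1, 'joint_pos': array([-1.18262219,  0.33280665, -0.06472422,  1.46085438,  0.02157911,
        1.34991389, -0.08848734]), 'joint_velocities': array([ 3.95599129e-04, -1.63951675e-03,  8.00930718e-05, -2.61598645e-03,
        1.16904104e-04, -1.18250953e-03,  2.56817231e-03]), 'tau': array([ 9.96301933e-04, -6.26746774e+01,  4.86531272e-02, -3.92429960e+01,
        1.61875505e-02,  7.04907754e-03,  2.06024271e-05]), 'position': array([0.24942185, 0.57270213, 0.23059823]), 'ee_rot': array([ 2.03921536e-01,  9.78987024e-01, -6.33328888e-04, -1.16326386e-04]), 'ft_force': array([-0.59087493,  0.8996094 , -1.16789752]), 'torque': array([0.00623679, 0.03347208, 0.04795384]), 'grasp_force': 0.0, 'grip_width': 0.9957154518483204}
```

View pics/top0.png

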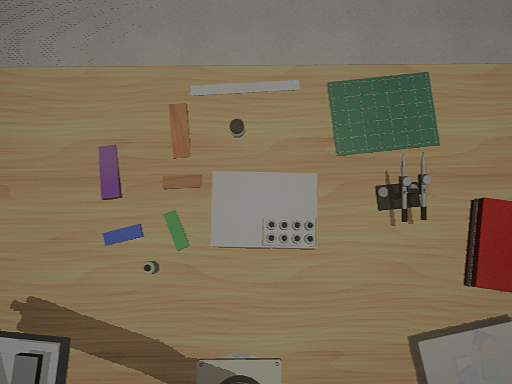

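View pics/scene0.png

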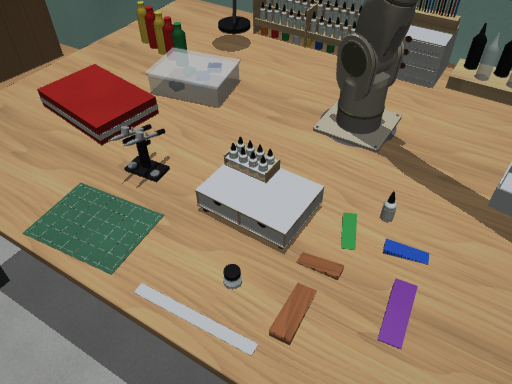

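Wooden candidates in the top view are the small one at (182,181), the large one at (179,130), and the blue, green and purple ones, which are excluded. The small one fits: it's left of the unit with one end towards the far left corner. I'll confirm with an enlarged crop.

Run:
```python
import cv2
a=cv2.imread("pics/top0.png")[155:260,150:330]
b=cv2.imread("pics/scene0.png")[165:285,190:350]
cv2.imwrite("pics/c1.png",cv2.resize(a,(720,420),interpolation=cv2.INTER_CUBIC))
cv2.imwrite("pics/c2.png",cv2.resize(b,(800,600),interpolation=cv2.INTER_CUBIC))
```

```text
(no output)
```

View pics/c1.png

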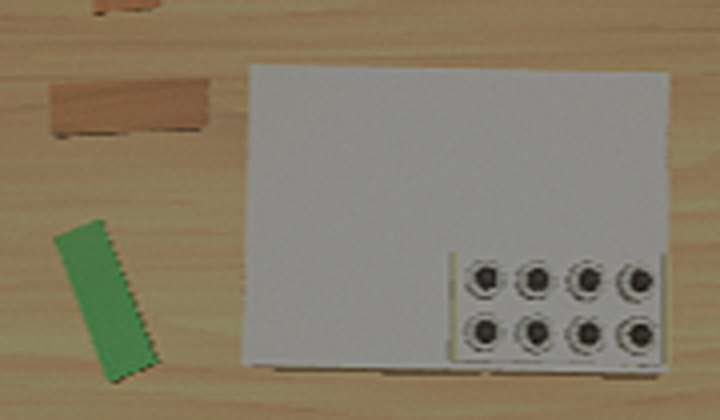

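View pics/c2.png

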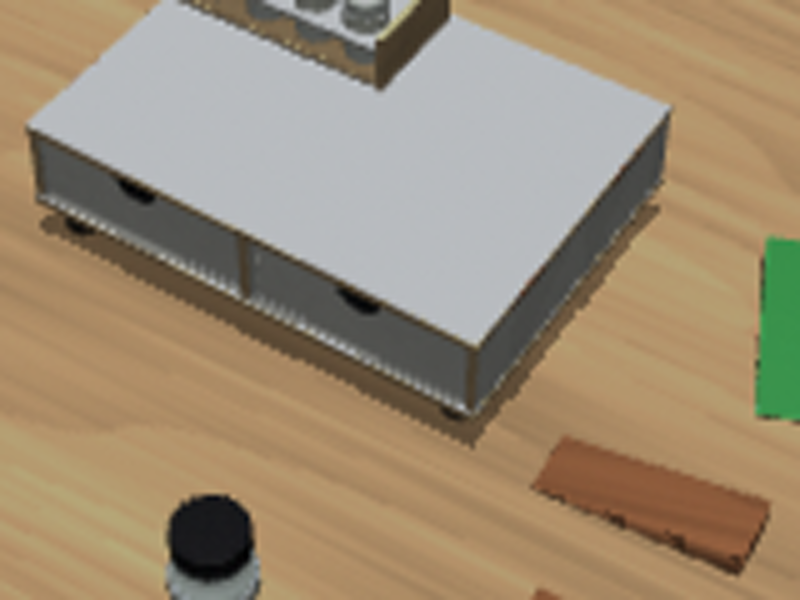

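Confirmed: the small wood piece is wedge-shaped, with its thin end towards the unit and its thick back on the left. I'll fit both poses from the corners.

```bash
cat > h.py <<'E'
from workcell import *
import numpy as np
from scipy.optimize import least_squares
def c1(u,v): return np.array([(u+.5)/4-.5+150,(v+.5)/4-.5+155])
def c2(u,v): return np.array([(u+.5)/5-.5+190,(v+.5)/5-.5+165])
P={n:camera_params(n) for n in("top","scene")}
def proj(n,X):
    p=P[n]; c=p["extrinsics"][:3,:3]@X+p["extrinsics"][:3,3]; q=p["mtx"]@c; return q[:2]/q[2]
def w(pose,X):
    x,y,a=pose;c,s=np.cos(a),np.sin(a); return np.array([x+c*X[0]-s*X[1],y+s*X[0]+c*X[1],X[2]])
def fit(obs,g):
    f=lambda p:np.concatenate([proj(n,w(p,X))-uv for n,X,uv in obs])
    r=least_squares(f,g,x_scale=[.01,.01,.05]); return r.x,f(r.x)
E
python3 - <<'E'
from h import *
h=.08
U=[("top",(.1,.14,h),c1(249,66)),("top",(.1,-.14,h),c1(669,73)),("top",(-.1,.14,h),c1(243,364)),("top",(-.1,-.14,h),c1(666,372)),
("scene",(-.1,.14,h),c2(670,108)),("scene",(.1,.14,h),c2(476,347)),("scene",(.1,-.14,h),c2(28,128))]
# wedge: x to thin end (world -y): yaw -pi/2; wedge +y -> world +x (far)
W=[("top",(-.055,.018,.018),c1(51,84)),("top",(-.055,-.018,.018),c1(53,132)),("top",(.055,.018,.002),c1(209,80)),("top",(.055,-.018,.002),c1(202,130)),
("scene",(.055,-.018,.002),c2(565,436)),("scene",(.055,.018,.002),c2(533,485)),("scene",(-.055,-.018,.018),c2(769,503)),("scene",(-.055,.018,.018),c2(742,558)),("scene",(-.055,.018,0),c2(737,574))]
u,r=fit(U,[.6,0,0]);print(u,np.round(r,1))
k,r2=fit(W,[.6,.2,-1.57]);print(k,np.round(r2,1))
sf=w(u,(.082,.122,0));print("foot",sf,"back",w(k,(-.055,0,0)),"tip",w(k,(.055,0,0)))
d=np.array([np.cos(k[2]),np.sin(k[2])]);n=np.array([-d[1],d[0]])
v=sf[:2]-k[:2];print("foot along",v@d,"lat",v@n)
E
```

```text
[ 0.51769727 -0.07152278 -0.0258175 ] [-0.2 -0.4 -0.6 -0.3 -0.7  0.2  0.1  0.   0.2 -0.5 -0.1 -0.3 -1.  -0.9]
[ 0.60485442  0.15677512 -1.53632198] [-0.9 -0.5 -1.2  0.2 -0.7 -0.2  1.4 -0.2 -0.4 -0.7 -0.4 -0.5  0.3 -0.3
 -0.2 -0.5 -0.1  0.7]
foot [0.60281933 0.04831976 0.        ] back [0.60295871 0.21174244 0.        ] tip [0.60675014 0.1018078  0.        ]
foot along 0.10832076713999798 lat -0.005772076510692758
```

>>> step_arm(commands=[10, 0.591, -0.546, -0.16, 0, 0, -0.3775, 10, 0.591, -0.546, -0.16, 0, 0, -0.3775, 10, 0.591, -0.546, -0.16, 0, 0, -0.3775, 10, 0.591, -0.546, -0.16, 0, 0, -0.3775, 10, 0.591, -0.546, -0.16, 0, 0, -0.3775, 10, 0.591, -0.546, -0.16, 0, 0, -0.3775, 10, 0.591, -0.546, -0.16, 0, 0, -0.3775, 10, 0.591, -0.546, -0.16, 0, 0, -0.3775, 10, 0.591, -0.546, -0.16, 0, 0, -0.3775, 10, 0.591, -0.546, -0.16, 0, 0, -0.3775], squeeze=20)

```text
clock: 1.35
position: [0.6037, 0.2459, 0.1348]
ee_rot: [0.716, 0.698, -0.0, -0.0]
ft_force: [-0.3, 1.3, -0.7]
grip_width: 0.12
grasp_force: 0.0
```

>>> step_arm(commands=[10, 0, 0, -0.08, 0, 0, 0, 10, 0, 0, -0.15, 0, 0, 0, 10, 0, 0, -0.2, 0, 0, 0, 10, 0, 0, -0.212, 0, 0, 0, 10, 0, 0, -0.212, 0, 0, 0, 10, 0, 0, -0.212, 0, 0, 0, 10, 0, 0, -0.212, 0, 0, 0, 10, 0, 0, -0.212, 0, 0, 0, 10, 0, 0, -0.212, 0, 0, 0, 10, 0, 0, -0.212, 0, 0, 0])

```text
clock: 2.6
position: [0.6042, 0.2454, 0.0082]
ee_rot: [0.716, 0.698, 0.0, 0.0]
ft_force: [0.1, 0.1, -0.2]
grip_width: 0.12
grasp_force: 0.0
```

Run:
```python
from workcell import *
import cv2
o=get_obs();print(o["position"],o["ft_force"],o["ee_rot"])
cv2.imwrite("pics/w1.png",cv2.resize(camera("wrist")[:,:,::-1],(768,576)))
```

```text
[0.60419577 0.24539222 0.00815824] [ 0.12609705  0.13498816 -0.1947997 ] [7.16254546e-01 6.97839109e-01 4.96221102e-05 2.52761697e-05]
```

View pics/w1.png

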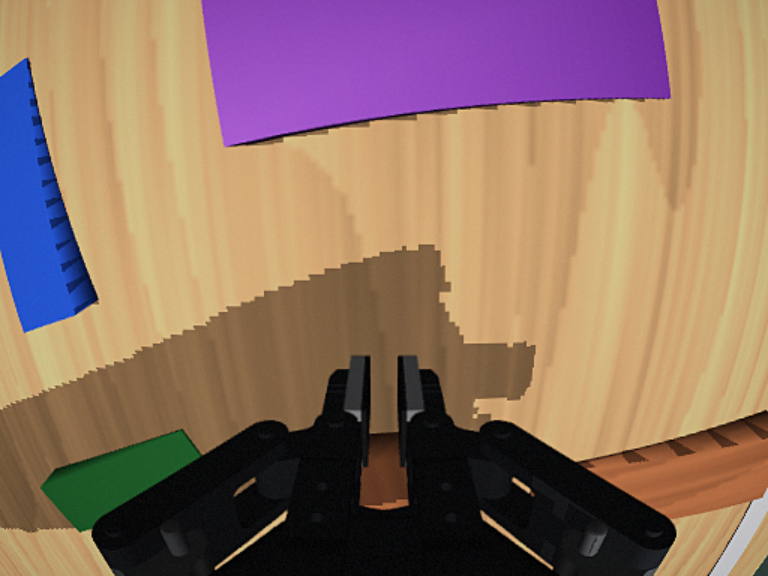

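The wedge's blunt back is between and just ahead of the fingertips, centred at (383,435), and nothing else is near. I'll push it most of the way.

>>> step_arm(commands=[10, 0, -0.02, 0, 0, 0, 0, 10, 0, -0.032, 0, 0, 0, 0, 10, 0, -0.044, 0, 0, 0, 0, 10, 0, -0.06, 0, 0, 0, 0, 10, 0, -0.076, 0, 0, 0, 0, 10, 0, -0.09, 0, 0, 0, 0, 10, 0, -0.1, 0, 0, 0, 0, 10, 0, -0.11, 0, 0, 0, 0, 10, 0, -0.116, 0, 0, 0, 0, 10, 0, -0.12, 0, 0, 0, 0])

```text
clock: 3.9
position: [0.6042, 0.1734, 0.0081]
ee_rot: [0.716, 0.698, 0.0, -0.0]
ft_force: [-0.5, -0.1, 0.8]
grip_width: 0.12
grasp_force: 0.1
```

Run:
```python
from workcell import *
import cv2
o=get_obs();print(o["position"],o["ft_force"],o["ee_rot"])
a=camera("top")[:,:,::-1][150:260,140:250];b=camera("scene")[:,:,::-1][200:310,250:360]
import numpy as np
cv2.imwrite("pics/p1.png",np.hstack([cv2.resize(x,(400,400),interpolation=cv2.INTER_CUBIC) for x in(a,b)]))
```

```text
[0.60417648 0.173397   0.0081443 ] [-0.49366144 -0.09196382  0.75087349] [ 7.16181008e-01  6.97914577e-01  8.45393403e-05 -1.01686192e-05]
```

View pics/p1.png

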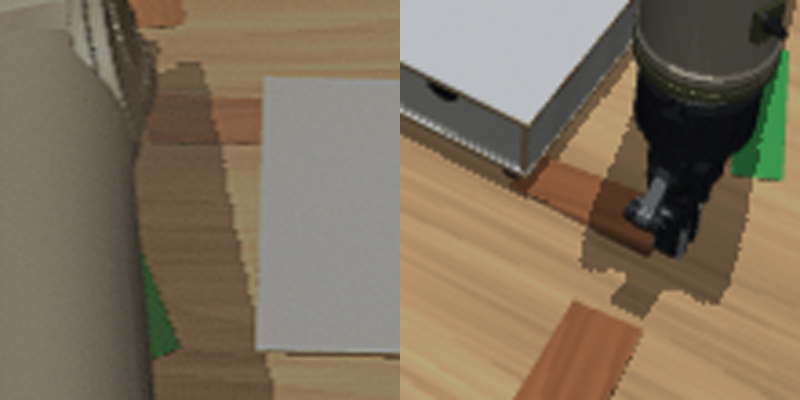

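The right panel shows the wedge tip just reaching the foot. I'll push slowly now and watch the force.

>>> step_arm(commands=[10, 0, -0.002, 0, 0, 0, 0, 10, 0, -0.004, 0, 0, 0, 0, 10, 0, -0.006, 0, 0, 0, 0, 10, 0, -0.008, 0, 0, 0, 0, 10, 0, -0.01, 0, 0, 0, 0, 10, 0, -0.011, 0, 0, 0, 0, 10, 0, -0.012, 0, 0, 0, 0, 10, 0, -0.013, 0, 0, 0, 0, 10, 0, -0.013, 0, 0, 0, 0, 10, 0, -0.013, 0, 0, 0, 0])

```text
clock: 5.25
position: [0.6042, 0.1656, 0.0081]
ee_rot: [0.716, 0.698, 0.0, 0.0]
ft_force: [-0.8, -0.2, 1.0]
grip_width: 0.116
grasp_force: 0.0
```

>>> step_arm(commands=[10, 0, -0.001, 0, 0, 0, 0, 10, 0, -0.002, 0, 0, 0, 0, 10, 0, -0.003, 0, 0, 0, 0, 10, 0, -0.004, 0, 0, 0, 0, 10, 0, -0.005, 0, 0, 0, 0, 10, 0, -0.005, 0, 0, 0, 0, 10, 0, -0.005, 0, 0, 0, 0, 10, 0, -0.005, 0, 0, 0, 0, 10, 0, -0.005, 0, 0, 0, 0, 10, 0, -0.005, 0, 0, 0, 0])

```text
clock: 6.5
position: [0.6042, 0.1626, 0.0081]
ee_rot: [0.716, 0.698, 0.0, 0.0]
ft_force: [-0.4, -0.3, -0.4]
grip_width: 0.118
grasp_force: 0.0
```

>>> step_arm(commands=[10, 0, -0.001, 0, 0, 0, 0, 10, 0, -0.002, 0, 0, 0, 0, 10, 0, -0.003, 0, 0, 0, 0, 10, 0, -0.004, 0, 0, 0, 0, 10, 0, -0.004, 0, 0, 0, 0, 10, 0, -0.004, 0, 0, 0, 0, 10, 0, -0.004, 0, 0, 0, 0, 10, 0, -0.004, 0, 0, 0, 0, 10, 0, -0.004, 0, 0, 0, 0, 10, 0, -0.004, 0, 0, 0, 0])

```text
clock: 7.75
position: [0.6042, 0.1603, 0.0081]
ee_rot: [0.716, 0.698, 0.0, 0.0]
ft_force: [-0.1, 1.3, -0.5]
grip_width: 0.118
grasp_force: 0.4
```

>>> step_arm(commands=[10, 0, -0.001, 0, 0, 0, 0, 10, 0, -0.002, 0, 0, 0, 0, 10, 0, -0.003, 0, 0, 0, 0, 10, 0, -0.0035, 0, 0, 0, 0, 10, 0, -0.0035, 0, 0, 0, 0, 10, 0, -0.0035, 0, 0, 0, 0, 10, 0, -0.0035, 0, 0, 0, 0, 10, 0, -0.0035, 0, 0, 0, 0, 10, 0, -0.0035, 0, 0, 0, 0, 10, 0, -0.0035, 0, 0, 0, 0])

```text
clock: 9.0
position: [0.6042, 0.1587, 0.0082]
ee_rot: [0.716, 0.698, 0.0, -0.0]
ft_force: [-0.6, 5.6, 1.1]
grip_width: 0.119
grasp_force: 2.6
```

Run:
```python
from workcell import *
import cv2
import numpy as np
f=[]
for i in range(6): 
    camera("top"); f.append(get_obs()["ft_force"])
print(np.round(f,2),get_obs()["position"])
```

```text
[[-0.27  4.55  0.96]
 [-0.27  4.9   1.51]
 [-0.03  5.44  0.99]
 [-0.5   4.81  0.97]
 [ 0.61  5.53  0.83]
 [-0.22  5.49  0.93]] [0.60421189 0.15870436 0.00823494]
```

About 5 N steady means it's snug. I'll back off, rise and go above the press spot.

>>> step_arm(commands=[10, 0, 0.03, 0, 0, 0, 0, 10, 0, 0.04, 0, 0, 0, 0, 10, 0, 0.04, 0.1, 0, 0, 0, 0, 0, 0.04, 0.19, 0, 0, 0, 0, 0, 0.04, 0.19, 0, 0, 0, 0, -0.002, -0.05, 0.19, 0, 0, 0, 0, -0.002, -0.14, 0.19, 0, 0, 0, 0, -0.002, -0.183, 0.19, 0, 0, 0, 0, -0.002, -0.183, 0.155, 0, 0, 0, 0, -0.002, -0.183, 0.14, 0, 0, 0])

```text
clock: 10.55
position: [0.6019, 0.0481, 0.0902]
ee_rot: [0.716, 0.698, -0.001, -0.001]
ft_force: [-0.5, 0.9, -0.8]
grip_width: 0.001
grasp_force: 0.0
```

Run:
```python
from workcell import *
import cv2
import numpy as np
a=camera("top")[:,:,::-1];b=camera("scene")[:,:,::-1]
f=[]
for i in range(4): 
    camera("top"); f.append(get_obs()["ft_force"])
print(np.round(np.mean(f,0),2),get_obs()["position"])
cv2.imwrite("pics/top1.png",a);cv2.imwrite("pics/sc1.png",b)
A=cv2.resize(a[155:260,140:245],(400,400),interpolation=cv2.INTER_CUBIC);B=cv2.resize(b[180:285,190:330],(400,300),interpolation=cv2.INTER_CUBIC)
c=np.zeros((400,800,3),np.uint8);c[:,:400]=A;c[:300,400:]=B
cv2.imwrite("pics/p2.png",c)
```

```text
[0.09 0.16 0.35] [0.60332979 0.04873537 0.09265897]
```

View pics/p2.png

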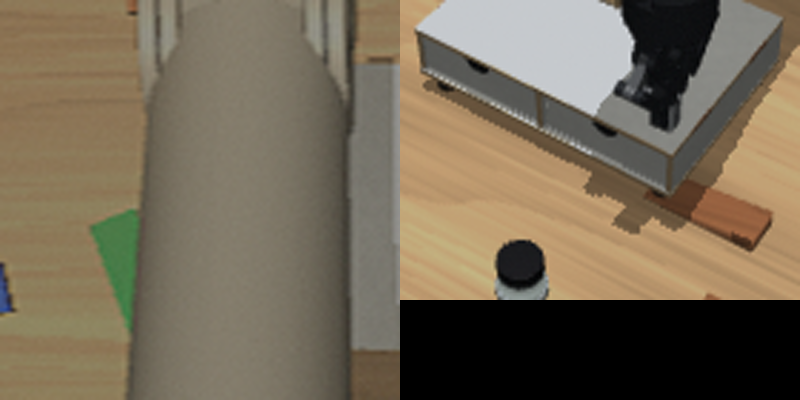

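The wedge runs under the corner foot and the fingers are above the corner. Pressing down now.

>>> step_arm(commands=[0, 0, 0, -0.01, 0, 0, 0, 0, 0, 0, -0.015, 0, 0, 0, 0, 0, 0, -0.017, 0, 0, 0, 0, 0, 0, -0.018, 0, 0, 0, 0, 0, 0, -0.019, 0, 0, 0, 0, 0, 0, -0.02, 0, 0, 0, 0, 0, 0, -0.02, 0, 0, 0, 0, 0, 0, -0.02, 0, 0, 0, 0, 0, 0, -0.02, 0, 0, 0, 0, 0, 0, -0.02, 0, 0, 0])

```text
clock: 12.1
position: [0.603, 0.0483, 0.0802]
ee_rot: [0.716, 0.698, 0.0, 0.0]
ft_force: [-0.0, -0.1, 1.0]
grip_width: -0.002
grasp_force: 0.6
```

>>> step_arm(commands=[0, 0, 0, -0.0005, 0, 0, 0, 0, 0, 0, -0.001, 0, 0, 0, 0, 0, 0, -0.001, 0, 0, 0, 0, 0, 0, -0.001, 0, 0, 0, 0, 0, 0, -0.001, 0, 0, 0, 0, 0, 0, -0.001, 0, 0, 0, 0, 0, 0, -0.001, 0, 0, 0, 0, 0, 0, -0.001, 0, 0, 0, 0, 0, 0, -0.001, 0, 0, 0, 0, 0, 0, -0.001, 0, 0, 0])

```text
clock: 13.35
position: [0.6031, 0.0484, 0.0801]
ee_rot: [0.716, 0.698, 0.0, 0.0]
ft_force: [-1.7, -0.2, 6.9]
grip_width: 0.003
grasp_force: 3.2
```

>>> step_arm(commands=[0, 0, 0, -0.0005, 0, 0, 0, 0, 0, 0, -0.0006, 0, 0, 0, 0, 0, 0, -0.0006, 0, 0, 0, 0, 0, 0, -0.0006, 0, 0, 0, 0, 0, 0, -0.0006, 0, 0, 0, 0, 0, 0, -0.0006, 0, 0, 0, 0, 0, 0, -0.0006, 0, 0, 0, 0, 0, 0, -0.0006, 0, 0, 0, 0, 0, 0, -0.0006, 0, 0, 0, 0, 0, 0, -0.0006, 0, 0, 0])

```text
clock: 14.6
position: [0.6032, 0.0484, 0.0799]
ee_rot: [0.716, 0.698, 0.0, 0.0]
ft_force: [-3.5, 0.3, 8.4]
grip_width: -0.001
grasp_force: 4.4
```

Run:
```python
from workcell import *
import numpy as np
f=[]
for i in range(6): 
    camera("top"); f.append(get_obs()["ft_force"])
print(np.round(np.mean(f,0),2),get_obs()["position"])
```

```text
[-3.22 -0.24  9.02] [0.60315319 0.04840722 0.07994402]
```

It holds 9 N with only about 0.2 mm of give, so the corner no longer rocks. Coming clear.

>>> step_arm(commands=[0, 0, 0, 0.02, 0, 0, 0, 0, 0, 0, 0.1, 0, 0, 0, 0, 0, 0, 0.2, 0, 0, 0, 0, 0, 0.1, 0.25, 0, 0, 0, 0, -0.1, 0.2, 0.25, 0, 0, 0, 0, -0.2, 0.3, 0.25, 0, 0, 0, 0, -0.3, 0.4, 0.25, 0, 0, 0, 0, -0.4, 0.5, 0.25, 0, 0, 0, 0, -0.5, 0.6, 0.25, 0, 0, 0, 0, -0.55, 0.7, 0.25, 0, 0, 0])

```text
clock: 16.15
position: [0.3439, 0.3773, 0.23]
ee_rot: [0.716, 0.698, 0.001, -0.0]
ft_force: [2.0, 0.4, 0.3]
grip_width: -0.003
grasp_force: 0.0
```

Run:
```python
from workcell import *
import cv2
import numpy as np
print(get_obs()["position"],get_obs()["clock"])
a=camera("top")[:,:,::-1];b=camera("scene")[:,:,::-1]
a0=cv2.imread("pics/top0.png")
for i in (a0,a):   # unit shift: phase correlation on right part of unit (rack)
    pass
s=np.s_[165:255,235:325]
g=lambda i:cv2.cvtColor(np.ascontiguousarray(i[s]),cv2.COLOR_BGR2GRAY).astype(np.float32)
print("unit shift px",cv2.phaseCorrelate(g(a0),g(a)))
A=cv2.resize(a[155:260,140:245],(400,400),interpolation=cv2.INTER_CUBIC);B=cv2.resize(b[180:285,225:330],(400,400),interpolation=cv2.INTER_CUBIC)
cv2.imwrite("pics/p3.png",np.hstack([A,B]))
```

```text
[0.34387786 0.37726939 0.22998807] 16.15
unit shift px ((-0.029587839239432867, -0.0019722062301781307), 0.9838698622621136)
```

View pics/p3.png

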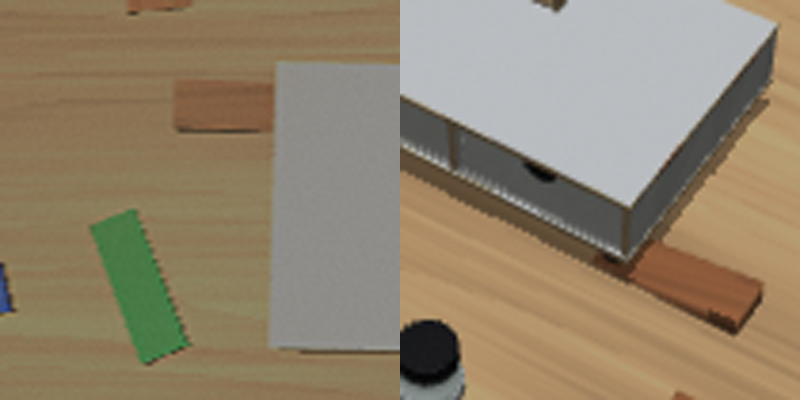

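The wedge sits under the foot, the unit hasn't moved (under 0.1 px shift), and the bystanders are untouched. Handing in.

```bash
python3 -c "
from workcell import *
print(hand_in())"
```

```text
the job is handed in; nothing more can be done
None
```

The wedge is snug under the short foot (about 5 N push), the corner gave only about 0.2 mm under a 9 N press, the unit did not move, and the arm came clear before hand-in at about 16 s.

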